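# Index the sample carousel to the flask and lock it

### The job

Pull up the spring pin that locks the sample carousel and turn its handle into the rest notch so that the pin stays up by itself. Then turn the carousel by the bar in its middle, without spilling anything, until the conical flask stands in front of the reader, and finally turn the pin's handle back so that the pin drops fully home into the carousel again and locks it. Leave the containers standing in their places and the other things on the bench alone.

Things in the scene. Friction and masses are not known exactly. Their poses are not given: they have to be found in the camera images.
- pin_handle (a point): Centre of the black T-handle of the spring pin: a bar 66 mm long, 14 mm thick and 26 mm tall on an upright 10 mm steel stem; it stands over the carousel's rim on a grey bracket. The point's x axis lies along the bar, y across its thickness, z up. Centre 165 mm above the bench with the pin home. Grasp it from above across its thickness (14 mm); a 20 to 40 N grip is ample.
- pin (a joint): Height of the spring pin, m: 0 fully home in a hole of the disc (locked), 0.008 when its tip rests on the disc between holes, 0.015 resting in the notch, 0.028 upper stop. A steel cross bar on the stem sits in a slot of the collar below the handle; the pin must be lifted more than 0.018 (0.021 to 0.025 is good) before it can be turned past the ridges; above about 0.010 its tip is clear of the disc. A spring pushes it down with 4 N at 0 and 7 N at 0.025, and it weighs 0.12 kg.
- pin_turn (a joint): Turn of the pin and its handle about the vertical, rad, counter-clockwise seen from above: 0 cross bar over the slot (it can drop home), 1.22 (70 degrees) over the rest notches, where it drops about 3 mm behind the ridges and stays. Stops at -0.03 and 1.27. Turns with almost no friction.
- turn_bar (a point): Centre of the black bar handle on the carousel's middle column: 84 mm long, 16 mm thick, 30 mm tall, its centre 183 mm above the bench, on the carousel's axis. x along the bar, y across its thickness, z up; it turns with the carousel. Grasp it from above across its thickness with a firm grip (50 to 80 N), as a light one slips when the carousel leaves or enters a detent.
- turret (a joint): Turn of the carousel disc, rad, counter-clockwise seen from above, 0 at the start. It turns without end either way. The disc is 300 mm across, its top 55 mm above the bench; it has six places 60 degrees (1.047 rad) apart at 80 mm from the axis, each marked by three short posts, and a light detent at each (peak about 0.07 N m, catches within about 2 degrees) that agrees with the pin's holes. The pin's round tip pulls the disc the last degree or so true.
- read_spot (a point): Fixed point on the level of the disc's top, 80 mm from the axis, in front of the lens of the reader (white box 100 x 100 x 140 mm with a round black snout, beside the carousel): where the flask's axis must come.
- flask_mid (a point): Middle (half-way up) of the conical flask, the only container on the carousel with a conical body and narrow neck: foot 48 mm across, 70 mm tall, white, 0.12 kg. It starts one place to the left or one to the right of the reader's place, loose between its three 10 mm posts.
- jar1_mid (a point): Middle of a round straight jar with a flat grey cap, 48 mm across, 70 mm tall, on the carousel; at the start it is in front of the reader.
- jar2_mid (a point): A round jar like jar1, on the other side of the reader's place from the flask.
- jar3_mid (a point): A round jar like jar1, on another place of the carousel.
- jar4_mid (a point): A round jar like jar1, on another place of the carousel. The sixth place is empty.
- carousel: Fixed base of the carousel (plate 340 x 340 x 15 mm), origin on the carousel's axis at bench level. The reader stands towards its -y axis, the pin's axis 135 mm from the carousel's axis at 120 degrees counter-clockwise from its +x axis, its grey bracket outside the rim 95 mm high, the collar up to 115 mm. Container tops are 125 mm above the bench.
- wash_bottle_mid (a point): Bystander: white bottle 60 mm across, 150 mm tall, standing beside the carousel; point at half its height.
- dish_can_mid (a point): Bystander: grey jar 66 mm across, 80 mm tall on the bench; point at half its height.
- tip_box: Bystander: box 120 x 85 x 60 mm on the bench, origin under its centre.
Mind the look-alikes: they are no part of the job. What is shaped like the part that bears flask_mid but brown is not meant. What is shaped like the part that bears jar1_mid but yellow is not meant.

How it is judged:
By the outcome, as a careful person would: the job done as asked, in the order asked, and still so for the second after the job is handed in, with the robot touching nothing.
It also fails if it takes over 61 s, if anything falls off the work surface, if the arm or the gripper's body presses on something with over 40 N, if the wrist force passes 120 N, or if a joint passes its speed limit or range.

### The arm

A 6-joint arm with a two-finger parallel gripper is mounted at the origin on the work surface. World frame = base frame: x ahead of the robot, y to its left, z up, the work surface at z = 0. Lengths are in mm, angles in degrees, forces in N, time in s.
With the tool pointing down it reaches from about 300 to 875 mm from the base axis. Payload 4.2 kg.
Tool frame: the origin (TCP) lies at the very end of the fingers, on their centre line; the grasp point (between the pads) lies bot.hold_point_z behind it (bot.hold_point_z is the distance from the TCP to the grasp point, in mm); y points along the fingers, x is the direction in which the jaws open and shut, and the axes are right-handed (so a half turn about y gives the same grasp; the last joint's range is limited). The gripper opens to 85 mm and grips with 20 to 120 N. Pads are 22 mm wide; open, the fingers measure 114 mm over their backs; the gripper's body (76 mm by 85 mm) begins 54 mm behind the grasp point. The pads swing forward as they close: fully open they stand 13 mm farther back than shut.
Start: joints at [-68.526, 18.312, 89.639, -0, 72.044, -1.146], TCP at [221.163, -530.781, 231.338] pointing down, gripper open.
Joint ranges: [-177.97, 177.97], [-48.28, 115.42], [12.27, 149.76], [-77.06, 257.06], [2.81, 150.46], [-146.56, 146.56]. Speed limits (degrees/s): [147.25, 147.25, 180, 180, 180, 180].

### API

Orientations are given as a 3x3 rotation matrix whose columns are the frame's x, y, z axes.
In Python, from bench import bot, eyes gives the robot as it stands.
- The arm moves only by the tool servo_tool, never from a script. Its arguments are lists of equal length, an entry for each row: "slide": the shift along the tool's x, y, z in cm, a list of three; "turn": the turn, a rotation vector about the tool's x, y, z in degrees, a list of three; "fingers": the finger opening in cm, from 0 to 8.54. In form: {"slide": [[dx, dy, dz], ...], "turn": [[wx, wy, wz], ...], "fingers": [fingers, ...]}. A call has 1 to 10 rows; each row shifts and turns the commanded pose from where the row before left it, along the tool's axes as they then stand; what a row does not reach is not made up. A row lasts 1/12 s, in which the tool goes at most 41.7 mm and 7.16 degrees, less where a joint would pass 70% of its speed; a pose out of reach is approached as far as the arm can. A call with a gripper value outside its range is refused whole. The fingers move at their own pace and stop on an object; the grip force is fixed at half the most. Time passes only in rows, so rows that do not move let the fingers close. It gives the time, the measured TCP pose, the force and the opening at its end, in the units of the state.
- bot.get_state(): the state, without advancing time (a new reading comes with each control period).
- eyes.camera(name): name is "side" or "top" or "wrist"; returns a dict with "frame" (420x560x3 uint8, red, green, blue), "range_z" (420x560 float32, mm along the optical axis (not along the pixel's ray), 0 where there is no reading), "fx", "fy", "cx", "cy" (pixels), "dist" ([k1, k2, p1, p2, k3] as OpenCV has them; the pictures are not rectified), "position" and "attitude" of the camera in the world; the wrist camera has in their place "mount" (4x4, takes a point from camera to tool coordinates, whose origin is the TCP and whose axes are the tool frame's). Camera axes: x right, y up, looking along -z (the intrinsics and any distortion apply to the point x, -y, -z); pixel columns grow to the right and rows downward; lengths in mm; the calibration is good to about 2 mm. A picture is of the moment at which its call begins: read the wrist's pose just before it.
- bot.hand_in(): hands the job in, once; it reports no verdict.
The state is a dict: "time_s": time; "qpos": joint angles; "joint_vel": joint speeds; "tau": joint torques, N m; "tool_pos": TCP position; "orientation": TCP orientation; "contact_force": force on the tool from outside, world axes, zero at the start; "ft_torque": the same for the moment, N m; "gripper_width": finger opening in mm.
Only numpy, scipy, OpenCV 4.12 (cv2) and the standard library are available. Lean on these libraries where they do the work, as an engineer would, in place of code of your own. Each camera call takes 0.05 s, during which the arm holds its last target.

## Working session

There is one attempt and no reset: what is moved stays moved. The work goes in short steps, Python scripts to look and compute and a tool call to move; the robot and the scene stay as the last step left them, time stands still between calls to the robot, and variables do not carry over. Pictures are saved under pics/ and viewed, and the job is handed in when it is done.

Besides the shell and the picture viewer there is one more tool, called after ">>>" as name(argument=value, ...) on one line, values as JSON. servo_tool: Moves the arm, as the interface text tells. Its arguments: {"type":"object","properties":{"slide":{"type":"array","items":{"type":"array","items":{"type":"number"}}},"turn":{"type":"array","items":{"type":"array","items":{"type":"number"}}},"fingers":{"type":"array","items":{"type":"number"}}},"required":["slide","turn","fingers"]}

```bash
ls; mkdir -p pics; python3 - <<'E'
from bench import bot, eyes
import cv2, numpy as np, pickle
s=bot.get_state(); print(s); print(bot.hold_point_z)
for n in ["side","top"]:
    c=eyes.camera(n); cv2.imwrite(f"pics/{n}0.png",c["frame"][:,:,::-1]); pickle.dump(c,open(f"pics/{n}0.pkl","wb"))
    print(n,{k:c[k] for k in c if k not in("frame","range_z")})
E
```

```text
pics
{'time_s': 0.0, 'qpos': array([-6.85260051e+01,  1.83518531e+01,  8.97054713e+01,  2.63518215e-04,
        7.20442533e+01, -1.14674794e+00]), 'joint_vel': array([ 0.0110825 , -0.02930126, -0.06122087,  0.01233949,  0.01370608,
        0.06406845]), 'tau': array([-1.27253781e-03, -4.15532291e+01, -2.34163320e+01, -2.56414260e-04,
        8.04973970e-03, -1.46271151e-05]), 'tool_pos': array([ 220.98425332, -530.33097421,  230.48646689]), 'orientation': array([[ 3.84627644e-01, -6.44936636e-04,  9.23071590e-01],
       [-9.23070113e-01,  1.65140044e-03,  3.84628183e-01],
       [-1.77242163e-03, -9.99998428e-01,  3.98525271e-05]]), 'contact_force': array([0.5681609 , 0.17119421, 0.02535252]), 'ft_torque': array([ 0.03757682, -0.00169599, -0.02446165]), 'gripper_width': 85.38253911081708}
18.700000000000003
side {'fx': 385.60100348549724, 'fy': 385.60100348549724, 'cx': 274.19264293613094, 'cy': 213.5376531732905, 'dist': array([-0.05438479,  0.        ,  0.        ,  0.        ,  0.        ]), 'position': array([ 403.23825872, -640.10902363,  653.6534736 ]), 'attitude': array([[ 0.96411961,  0.14975808, -0.21919372],
       [-0.26545933,  0.55062181, -0.79142085],
       [ 0.00217118,  0.82121139,  0.57061997]])}
top {'fx': 385.5079707856983, 'fy': 385.5079707856983, 'cx': 285.093080586296, 'cy': 205.7969590779358, 'dist': array([-0.05959472,  0.        ,  0.        ,  0.        ,  0.        ]), 'position': array([492.16630067,  58.65349172, 996.90227909]), 'attitude': array([[-0.02303003,  0.99602881, -0.0860013 ],
       [-0.99961466, -0.02427537, -0.01346276],
       [-0.01549701,  0.08565811,  0.99620406]])}
```

View pics/side0.png

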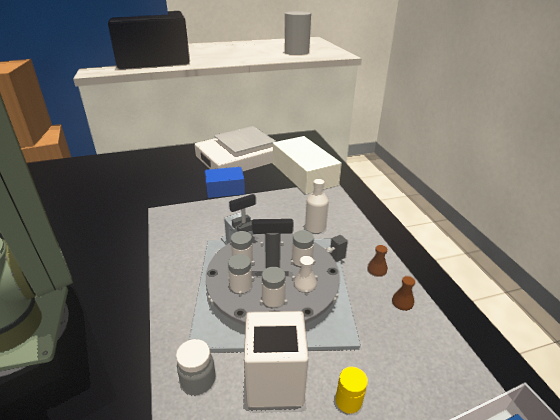

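View pics/top0.png

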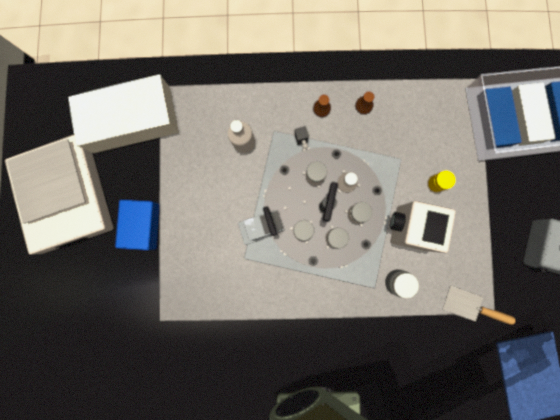

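```bash
cat > h.py <<'E'
import numpy as np, cv2, pickle
def undist(c,u,v):
    K=np.array([[c["fx"],0,c["cx"]],[0,c["fy"],c["cy"]],[0,0,1]])
    p=cv2.undistortPoints(np.array([[[u,v]]],float),K,np.array(c["dist"],float))[0,0]
    return np.array([p[0],-p[1],-1.])
def ray(c,u,v,T=None):
    d=undist(c,u,v)
    if T is None: return np.array(c["position"]),np.array(c["attitude"])@d
    return T[:3,3],T[:3,:3]@d
def atz(c,u,v,z,T=None):
    o,d=ray(c,u,v,T); return o+d*(z-o[2])/d[2]
def px(c,u,v,T=None):
    r=c["range_z"]; z=r[int(round(v)),int(round(u))]
    o,d=ray(c,u,v,T); return o+d*z
def tri(rs):
    A=0;b=0
    for o,d in rs:
        d=d/np.linalg.norm(d);P=np.eye(3)-np.outer(d,d);A=A+P;b=b+P@o
    x=np.linalg.solve(A,b); return x,[np.linalg.norm((np.eye(3)-np.outer(d,d)/(d@d))@(x-o)) for o,d in rs]
def proj(c,P):
    R=np.array(c["attitude"]);p=R.T@(np.array(P)-c["position"])
    q=np.array([[p[0],-p[1],-p[2]]])
    K=np.array([[c["fx"],0,c["cx"]],[0,c["fy"],c["cy"]],[0,0,1]])
    return cv2.projectPoints(q,np.zeros(3),np.zeros(3),K,np.array(c["dist"],float))[0][0,0]
def crop(im,x0,y0,x1,y1,s,name):
    cv2.imwrite(name,cv2.resize(im[y0:y1,x0:x1,::-1],None,fx=s,fy=s,interpolation=cv2.INTER_CUBIC))
E
python3 - <<'E'
from h import *
c=pickle.load(open("pics/top0.pkl","rb")); crop(c["frame"],230,110,420,300,3.15*1,"pics/topc.png")
s=pickle.load(open("pics/side0.pkl","rb")); crop(s["frame"],190,180,360,330,3.9,"pics/sidec.png")
for n,p in dict(bar=(330,202),pin=(270,222),flask=(351,180),j1=(360,213),box=(435,226),tip=(136,225),j0=(405,284),yellow=(446,180),bot=(237,127)).items(): print(n,px(c,*p).round(0))
for n,p in dict(bar=(272,226),pin=(242,202)).items(): print(n,px(s,*p).round(0))
E
```

```text
bar [567. -24. 196.]
pin [529. 103. 179.]
flask [623. -81. 127.]
j1 [547. -99. 125.]
box [ 513. -262.  143.]
tip [534. 439.  63.]
j0 [ 380. -207.   79.]
yellow [ 626. -323.   68.]
bot [746. 174. 151.]
bar [567. -33. 186.]
pin [530.  95. 170.]
```

View pics/topc.png

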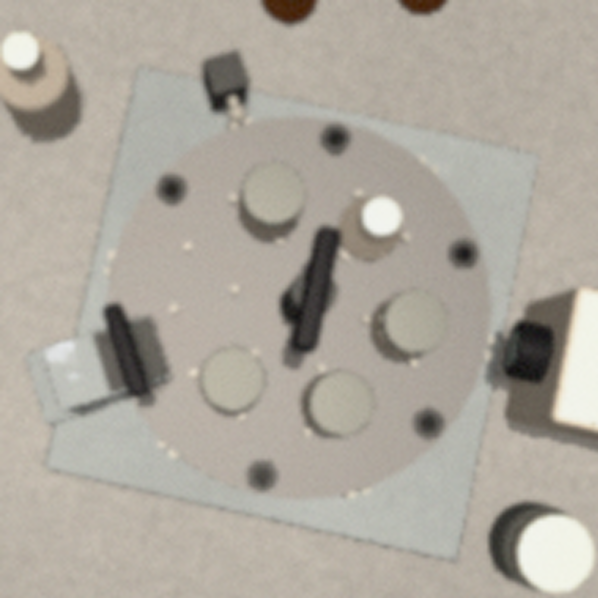

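View pics/sidec.png

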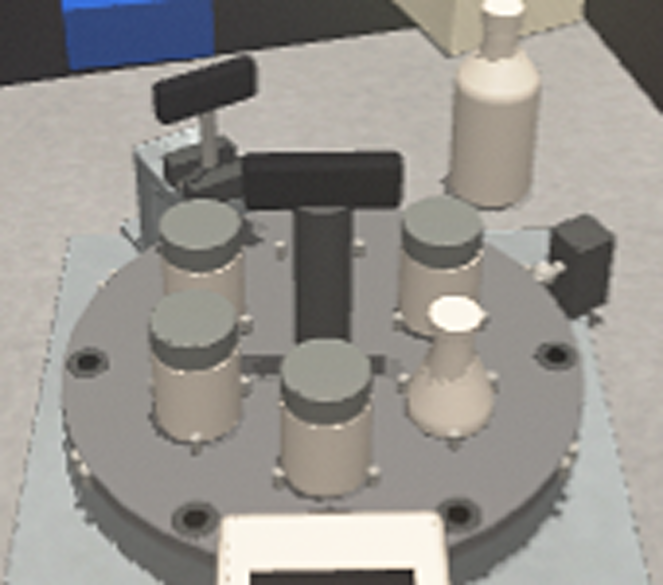

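>>> servo_tool(slide=[[-2.2,-0.5,2.85],[-2.2,-0.5,2.85],[-2.2,-0.5,2.85],[-2.2,-0.5,2.85],[-2.2,-0.5,2.85],[-2.2,-0.5,2.85],[-2.2,-0.5,2.85],[-2.2,-0.5,2.85],[-2.2,-0.5,2.85],[-2.2,-0.5,2.85]], turn=[[0,0,0],[0,0,0],[0,0,0],[0,0,0],[0,0,0],[0,0,0],[0,0,0],[0,0,0],[0,0,0],[0,0,0]], fingers=[8.5,8.5,8.5,8.5,8.5,8.5,8.5,8.5,8.5,8.5])

```text
time_s: 0.93
tool_pos: [399.9, -216.3, 281.3]
orientation: [[0.384, -0.0, 0.923], [-0.923, 0.0, 0.384], [-0.0, -1.0, -0.0]]
contact_force: [0.4, 0.2, -0.1]
gripper_width: 84.7
```

>>> servo_tool(slide=[[-2.2,-0.5,2.85],[-2.2,-0.5,2.85],[-2.2,-0.5,2.85],[-2.2,-0.5,2.85],[-2.2,-0.5,2.85],[-2.2,-0.5,2.0],[0,0,0],[0,0,0]], turn=[[0,0,0],[0,0,0],[0,0,0],[0,0,0],[0,0,0],[0,0,0],[0,0,0],[0,0,0]], fingers=[8.5,8.5,8.5,8.5,8.5,8.5,8.5,8.5])

```text
time_s: 1.6
tool_pos: [499.0, -32.6, 310.9]
orientation: [[0.388, -0.001, 0.922], [-0.922, -0.0, 0.388], [0.0, -1.0, -0.001]]
contact_force: [0.1, 0.2, -0.1]
gripper_width: 85.0
```

```bash
cat > wr.py <<'E'
from bench import bot, eyes
from h import *
import sys
n=sys.argv[1]
s=bot.get_state(); c=eyes.camera("wrist")
T=np.eye(4);T[:3,:3]=s["orientation"];T[:3,3]=s["tool_pos"]
c["T"]=T@c["mount"]
pickle.dump(c,open(f"pics/{n}.pkl","wb")); cv2.imwrite(f"pics/{n}.png",c["frame"][:,:,::-1])
print(s["tool_pos"],s["orientation"].round(3).tolist(),s["qpos"].round(1)); print(c["mount"].round(3) , s["time_s"])
E
python3 wr.py w1
```

```text
[499.03480396 -32.58146354 310.90310521] [[0.388, -0.001, 0.922], [-0.922, -0.0, 0.388], [0.0, -1.0, -0.001]] [-5.   9.1 90.7 -0.  80.3 62.2]
[[ 1.00000e+00  1.00000e-03  1.00000e-03 -4.62000e-01]
 [ 0.00000e+00  2.99000e-01 -9.54000e-01 -1.43981e+02]
 [-1.00000e-03  9.54000e-01  2.99000e-01  7.56430e+01]
 [ 0.00000e+00  0.00000e+00  0.00000e+00  1.00000e+00]] 1.6
```

View pics/w1.png

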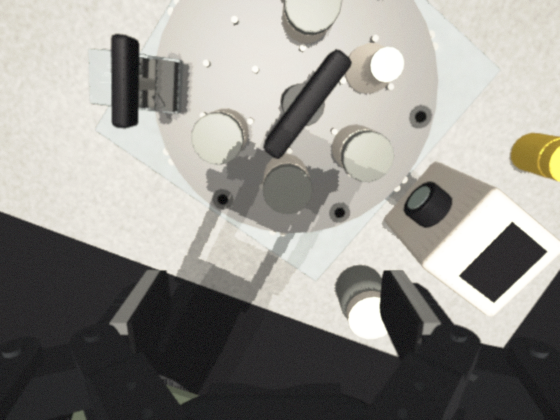

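```bash
python3 - <<'E'
from h import *
c=pickle.load(open("pics/w1.pkl","rb")); crop(c["frame"],80,20,360,220,2.8,"pics/w1c.png")
t=pickle.load(open("pics/top0.pkl","rb")); crop(t["frame"],250,170,350,250,7,"pics/topd.png")
E
```

```text
(no output)
```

View pics/w1c.png

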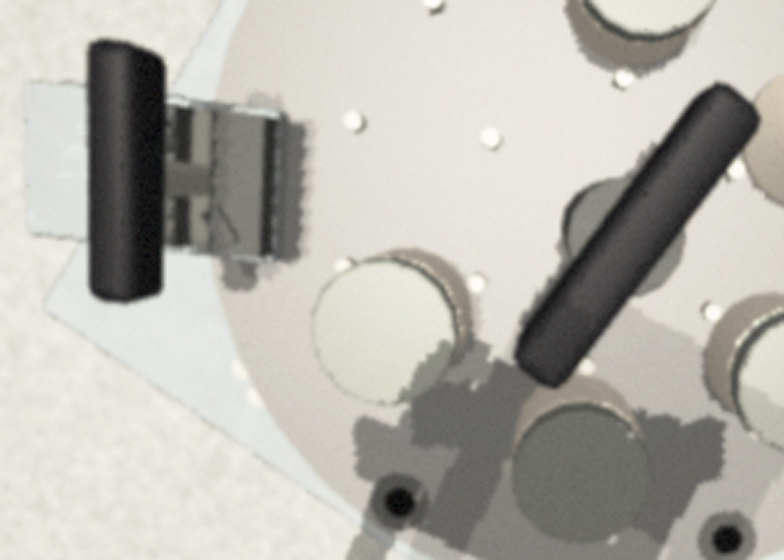

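View pics/topd.png

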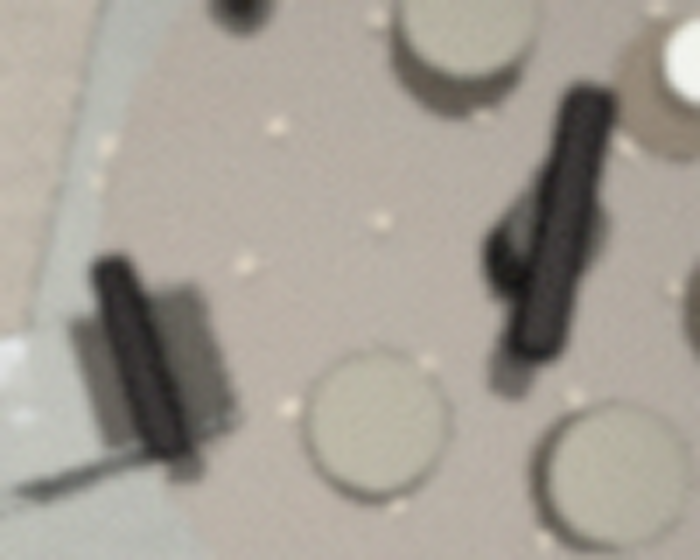

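```bash
python3 - <<'E'
from h import *
w=pickle.load(open("pics/w1.pkl","rb")); t=pickle.load(open("pics/top0.pkl","rb"));s=pickle.load(open("pics/side0.pkl","rb"))
print(w["fx"],w["dist"])
W=lambda x,y:(80+x/2.8,20+y/2.8); D=lambda x,y:(250+x/7,170+y/7)
for n,a,b,z in (("pin",W(109,169),D(141,358),178),("bar",W(640,239),D(564,223),198)):
    print(n,tri([ray(w,*a,w["T"]),ray(t,*b)]), atz(w,*a,z,w["T"]).round(1),atz(t,*b,z).round(1),px(w,*a,w["T"]).round(1),px(t,*b).round(1))
# angles
def az(p,q): d=p-q; return np.degrees(np.arctan2(d[1],d[0]))
print("bar az",az(atz(w,*W(737,101),198,w["T"]),atz(w,*W(540,371),198,w["T"])),az(atz(t,*D(590,95),198),atz(t,*D(536,352),198)))
print("pin az",az(atz(w,*W(109,42),178,w["T"]),atz(w,*W(109,298),178,w["T"])),az(atz(t,*D(112,262),178),atz(t,*D(170,455),178)))
# plate corners top crop 3.15, z=15 -> axis
C=lambda x,y:(230+x/3.15,110+y/3.15)
cs=[atz(t,*C(*p),15) for p in ((143,66),(536,155),(460,558),(48,468))]
print(np.array(cs).round(1), np.mean(cs,0).round(1))
# holes in disc z=55
from itertools import combinations
hs=np.array([atz(t,*C(*p),55) for p in((335,139),(463,253),(428,424),(262,475),(172,189))])
A=np.c_[2*hs[:,:2],np.ones(5)];x=np.linalg.lstsq(A,(hs[:,:2]**2).sum(1),rcond=None)[0];ax=x[:2];print("axis",ax,np.sqrt(x[2]+ax@ax),[round(np.degrees(np.arctan2(h[1]-ax[1],h[0]-ax[0])),1) for h in hs])
E
```

```text
364.6399529612573 [-0.01783631  0.          0.          0.          0.        ]
pin (array([531.48561691, 102.52455348, 180.37355838]), [np.float64(0.8066311244190213), np.float64(0.8066311244188783)]) [531.9 103.8 178. ] [530.9 102.3 178. ] [532.  103.5 178.8] [530.9 102.3 177.8]
bar (array([568.72833335, -28.43759521, 179.21860566]), [np.float64(1.1440706449853477), np.float64(1.1440706449853484)]) [568.6 -27.8 198. ] [567.1 -25.3 198. ] [568.6 -27.5 200.1] [567.2 -25.4 196.8]
bar az -13.304570180629312 -13.695641680919826
pin az 15.719092506496484 15.57626928730827
[[ 773.4   92.7   15. ]
 [ 690.7 -228.6   15. ]
 [ 365.9 -152.2   15. ]
 [ 445.1  176.    15. ]] [568.8 -28.   15. ]
axis [568.45776295 -26.33873661] 134.70739327279696 [np.float64(-13.9), np.float64(-73.7), np.float64(-134.4), np.float64(165.9), np.float64(45.9)]
```

>>> servo_tool(slide=[[-2.8,0,2.06],[-2.8,0,2.06],[-2.8,0,2.06],[-2.85,0,2.06],[0,0,0],[0,3.0,0],[0,3.0,0],[0,0,0],[0,0,0]], turn=[[0,0,0],[0,0,0],[0,0,0],[0,0,0],[0,7.1,0],[0,0,0],[0,0,0],[0,0,0],[0,0,0]], fingers=[7,7,7,7,7,7,7,7,7])

```text
time_s: 2.4
tool_pos: [530.6, 100.4, 250.2]
orientation: [[0.266, -0.004, 0.964], [-0.964, -0.001, 0.266], [-0.0, -1.0, -0.004]]
contact_force: [0.7, 0.1, 0.3]
gripper_width: 69.9
```

```bash
python3 wr.py w2
```

```text
[530.64850264 100.39866633 250.23837713] [[0.266, -0.004, 0.964], [-0.964, -0.001, 0.266], [-0.0, -1.0, -0.004]] [ 9.5 14.6 92.2 -0.  73.5 84.1]
[[ 1.00000e+00  1.00000e-03  1.00000e-03 -3.46000e-01]
 [ 0.00000e+00  2.99000e-01 -9.54000e-01 -1.43978e+02]
 [-1.00000e-03  9.54000e-01  2.99000e-01  7.55870e+01]
 [ 0.00000e+00  0.00000e+00  0.00000e+00  1.00000e+00]] 2.4
```

View pics/w2.png

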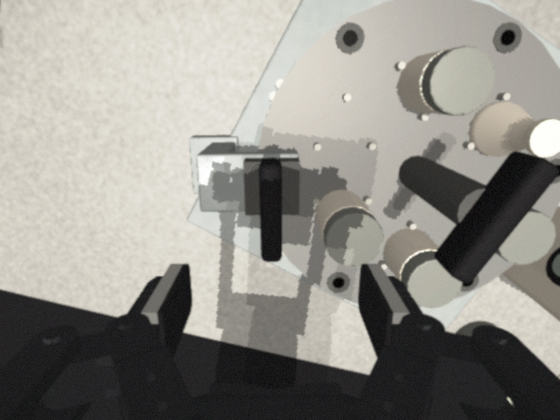

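```bash
python3 - <<'E'
from h import *
w=pickle.load(open("pics/w2.pkl","rb")); crop(w["frame"],240,140,300,280,5,"pics/w2c.png")
from bench import bot
s=bot.get_state();R=s["orientation"];
for p in((271,163),(271,210),(271,257)):
    P=atz(w,*p,178,w["T"]);print(P.round(1),px(w,*p,w["T"]).round(1), (R.T@(P-s["tool_pos"])).round(1))
E
```

```text
[562.6 112.  178. ] [561.9 111.9 174.5] [-2.8 74.  32.6]
[533.9 104.2 178. ] [534.6 104.4 180. ] [-2.9 74.   2.9]
[502.8  95.8 178. ] [503.4  95.9 179.2] [ -3.   74.  -29.3]
```

View pics/w2c.png

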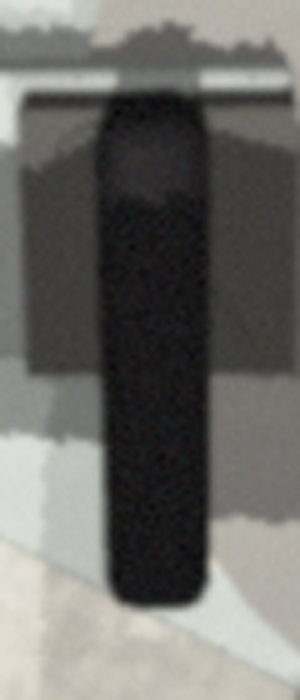

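>>> servo_tool(slide=[[-0.28,1.0,0.15],[0,3.0,0],[0,3.0,0],[0,2.5,0],[0,0.9,0],[0,0,0]], turn=[[0,0,0],[0,0,0],[0,0,0],[0,0,0],[0,0,0],[0,0,0]], fingers=[7,7,7,7,7,7])

```text
time_s: 2.95
tool_pos: [531.6, 104.6, 146.0]
orientation: [[0.267, -0.003, 0.964], [-0.964, -0.001, 0.267], [-0.0, -1.0, -0.003]]
contact_force: [-0.6, -0.6, 0.3]
gripper_width: 70.1
```

```bash
python3 wr.py w3
```

```text
[531.61989626 104.62008911 145.98304264] [[0.267, -0.003, 0.964], [-0.964, -0.001, 0.267], [-0.0, -1.0, -0.003]] [  9.9  19.4 101.2  -0.   59.5  84.4]
[[ 1.00000e+00  1.00000e-03  1.00000e-03 -3.48000e-01]
 [ 0.00000e+00  2.99000e-01 -9.54000e-01 -1.43979e+02]
 [-1.00000e-03  9.54000e-01  2.99000e-01  7.55890e+01]
 [ 0.00000e+00  0.00000e+00  0.00000e+00  1.00000e+00]] 2.95
```

View pics/w3.png

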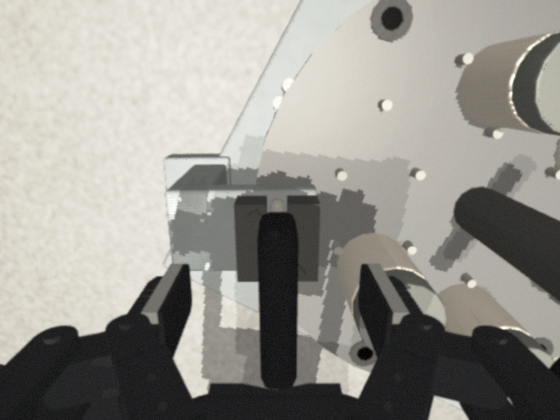

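>>> servo_tool(slide=[[0,0,0],[0,0,0],[0,0,0],[0,0,0],[0,0,0],[0,0,0],[0,0,0],[0,0,0],[0,0,0],[0,0,0]], turn=[[0,0,0],[0,0,0],[0,0,0],[0,0,0],[0,0,0],[0,0,0],[0,0,0],[0,0,0],[0,0,0],[0,0,0]], fingers=[1,1,1,1,1,1,1,1,1,1])

```text
time_s: 3.83
tool_pos: [533.2, 103.9, 148.5]
orientation: [[0.268, 0.002, 0.963], [-0.963, -0.002, 0.268], [0.002, -1.0, 0.002]]
contact_force: [-0.0, -5.1, 6.5]
gripper_width: 12.8
```

>>> servo_tool(slide=[[0,-0.5,0],[0,-0.5,0],[0,-0.5,0],[0,-0.5,0],[0,-0.2,0],[0,0,0],[0,0,0]], turn=[[0,0,0],[0,0,0],[0,0,0],[0,0,0],[0,0,0],[0,0,0],[0,0,0]], fingers=[1,1,1,1,1,1,1])

```text
time_s: 4.42
tool_pos: [533.0, 103.9, 168.2]
orientation: [[0.268, 0.001, 0.963], [-0.963, -0.002, 0.268], [0.002, -1.0, 0.0]]
contact_force: [4.9, -3.9, -7.7]
gripper_width: 12.8
```

```bash
python3 wr.py w4
```

```text
[533.04792297 103.92956607 168.16147076] [[0.268, 0.001, 0.963], [-0.963, -0.002, 0.268], [0.002, -1.0, 0.0]] [ 9.9 18.2 99.4 -0.1 62.3 84.4]
[[ 1.00000e+00  1.00000e-03  1.00000e-03 -3.45000e-01]
 [ 0.00000e+00  2.99000e-01 -9.54000e-01 -1.43983e+02]
 [-1.00000e-03  9.54000e-01  2.99000e-01  7.55940e+01]
 [ 0.00000e+00  0.00000e+00  0.00000e+00  1.00000e+00]] 4.4167
```

View pics/w4.png

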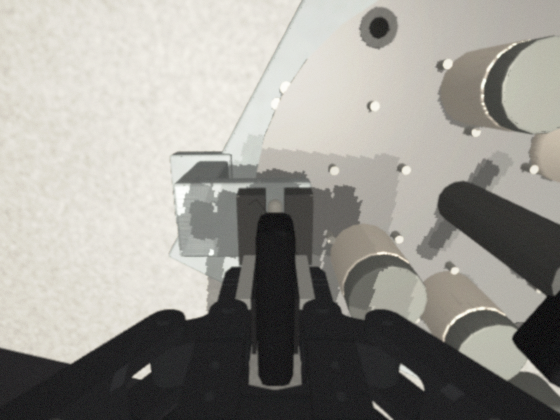

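>>> servo_tool(slide=[[0,-0.35,0],[0,0,0],[0,0,0],[0,0,0],[0,0,0],[0,0,0],[0,0,0],[0,0,0]], turn=[[0,0,0],[0,0,0],[0,0,0],[0,-5,0],[0,-5,0],[0,-5,0],[0,-5,0],[0,0,0]], fingers=[1,1,1,1,1,1,1,1])

```text
time_s: 5.13
tool_pos: [532.7, 104.5, 171.4]
orientation: [[0.582, -0.0, 0.813], [-0.813, -0.001, 0.582], [0.001, -1.0, -0.0]]
contact_force: [4.2, -2.1, -8.3]
gripper_width: 13.0
```

>>> servo_tool(slide=[[0,0,0],[0,0,0],[0,0,0],[0,0,0],[0,0,0],[0,0,0],[0,0,0],[0,0,0],[0,0,0],[0,0,0]], turn=[[0,-6,0],[0,-6,0],[0,-6,0],[0,-6,0],[0,-6,0],[0,-6,0],[0,-6,0],[0,-6,0],[0,-2.5,0],[0,0,0]], fingers=[1,1,1,1,1,1,1,1,1,1])

```text
time_s: 5.97
tool_pos: [531.3, 105.2, 171.5]
orientation: [[0.997, -0.003, 0.071], [-0.071, 0.0, 0.997], [-0.003, -1.0, 0.0]]
contact_force: [0.7, 0.9, -8.8]
gripper_width: 13.2
```

>>> servo_tool(slide=[[0,0,0]], turn=[[0,0,0]], fingers=[1])

```text
time_s: 6.05
tool_pos: [531.3, 105.2, 171.7]
orientation: [[0.997, -0.003, 0.072], [-0.072, 0.0, 0.997], [-0.003, -1.0, 0.0]]
contact_force: [0.5, 0.7, -7.6]
gripper_width: 13.1
```

>>> servo_tool(slide=[[0,0.3,0],[0,0.3,0],[0,0.2,0],[0,0,0],[0,0,0]], turn=[[0,0,0],[0,0,0],[0,0,0],[0,0,0],[0,0,0]], fingers=[1,1,1,1,1])

```text
time_s: 6.47
tool_pos: [531.4, 105.2, 164.4]
orientation: [[0.998, -0.002, 0.07], [-0.07, 0.0, 0.998], [-0.002, -1.0, 0.0]]
contact_force: [-2.6, 3.4, -7.5]
gripper_width: 13.0
```

>>> servo_tool(slide=[[0,0.2,0],[0,0,0]], turn=[[0,0,0],[0,0,0]], fingers=[1,1])

```text
time_s: 6.63
tool_pos: [531.4, 105.2, 163.5]
orientation: [[0.998, -0.002, 0.07], [-0.07, 0.001, 0.998], [-0.002, -1.0, 0.0]]
contact_force: [-5.4, 2.9, -3.0]
gripper_width: 13.4
```

>>> servo_tool(slide=[[0,0.1,0],[0,0,0],[0,0,0],[0,0,0],[0,0,0],[0,0,0],[0,0,0],[0,0,0],[0,0,0]], turn=[[0,0,0],[0,0,0],[0,0,0],[0,0,0],[0,0,0],[0,0,0],[0,0,0],[0,0,0],[0,0,0]], fingers=[1,2.2,3,4,5,5,5,5,5])

```text
time_s: 7.38
tool_pos: [532.4, 104.9, 161.8]
orientation: [[0.998, 0.0, 0.069], [-0.069, -0.0, 0.998], [0.0, -1.0, -0.0]]
contact_force: [0.3, 0.0, 1.0]
gripper_width: 49.9
```

```bash
python3 wr.py w5
```

```text
[532.4375608  104.86074835 161.7728088 ] [[0.998, 0.0, 0.069], [-0.069, -0.0, 0.998], [0.0, -1.0, -0.0]] [  9.9  18.5 100.   -0.   61.5  13.9]
[[ 1.00000e+00  1.00000e-03 -0.00000e+00 -9.85000e-01]
 [-1.00000e-03  2.99000e-01 -9.54000e-01 -1.43982e+02]
 [-1.00000e-03  9.54000e-01  2.99000e-01  7.65340e+01]
 [ 0.00000e+00  0.00000e+00  0.00000e+00  1.00000e+00]] 7.3833
```

View pics/w5.png

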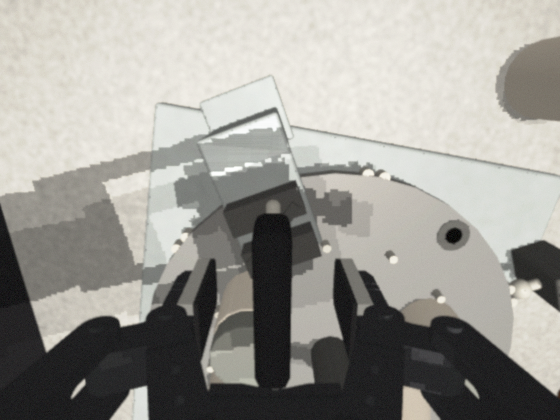

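>>> servo_tool(slide=[[0,-2.5,0],[0,-3.5,0],[0,-4.0,0],[1.1,0,-3.23],[1.1,0,-3.23],[1.1,0,-3.23],[1.1,0,-3.23],[0,0,0],[0,0,0],[0,0,0]], turn=[[0,0,0],[0,0,0],[0,0,0],[0,0,0],[0,0,0],[0,0,0],[0,0,0],[0,-7,0],[0,-7,0],[0,-7,0]], fingers=[5,5,7,7,7,7,7,7,7,7])

```text
time_s: 8.27
tool_pos: [567.3, -28.0, 261.5]
orientation: [[0.955, -0.0, -0.297], [0.297, -0.0, 0.955], [-0.0, -1.0, 0.0]]
contact_force: [0.2, -0.4, -0.2]
gripper_width: 70.3
```

>>> servo_tool(slide=[[0,0,0],[0,0,0],[0,0,0],[0,0,0],[0,0,0],[0,0,0],[0,0,0],[0,0,0],[0,0,0],[0,0,0]], turn=[[0,-7,0],[0,-7,0],[0,-7,0],[0,-7,0],[0,-7,0],[0,-7,0],[0,-7,0],[0,-7,0],[0,-3,0],[0,0,0]], fingers=[7,7,7,7,7,7,7,7,7,7])

```text
time_s: 9.1
tool_pos: [567.2, -27.1, 261.7]
orientation: [[0.241, -0.0, -0.971], [0.971, -0.0, 0.241], [-0.0, -1.0, 0.0]]
contact_force: [-0.1, 0.1, -0.8]
gripper_width: 70.3
```

```bash
python3 wr.py w6; python3 - <<'E'
from bench import eyes
from h import *
s=eyes.camera("side"); crop(s["frame"],190,180,360,330,3.9,"pics/side1c.png")
pickle.dump(s,open("pics/side1.pkl","wb"))
E
```

```text
[567.2313128  -27.05508101 261.68783722] [[0.241, -0.0, -0.971], [0.971, -0.0, 0.241], [-0.0, -1.0, 0.0]] [ -3.9  16.7  87.6  -0.   75.7 -79.9]
[[ 1.00000e+00  1.00000e-03 -0.00000e+00 -1.51000e-01]
 [-1.00000e-03  3.00000e-01 -9.54000e-01 -1.43982e+02]
 [-1.00000e-03  9.54000e-01  3.00000e-01  7.74880e+01]
 [ 0.00000e+00  0.00000e+00  0.00000e+00  1.00000e+00]] 9.1
```

View pics/w6.png

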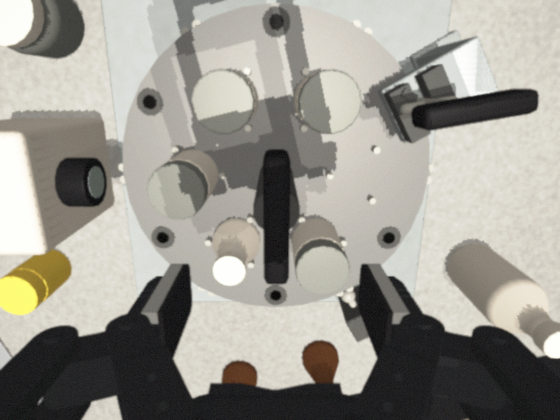

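View pics/side1c.png

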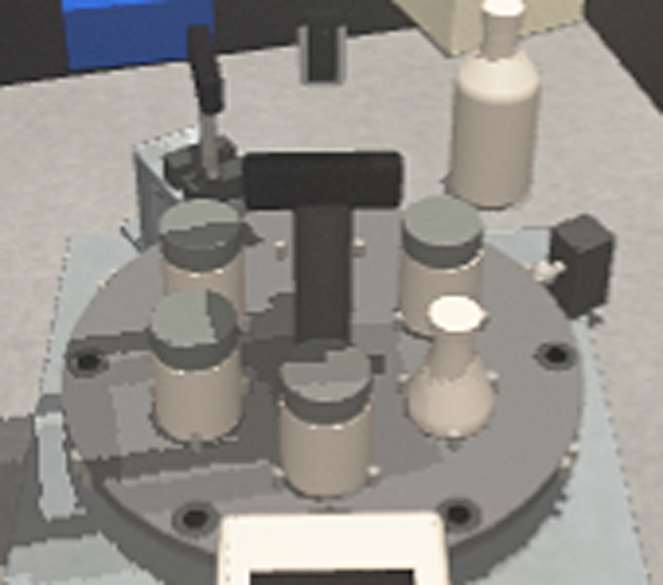

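```bash
python3 - <<'E'
from h import *
from bench import bot
w=pickle.load(open("pics/w6.pkl","rb")); crop(w["frame"],240,140,320,290,4,"pics/w6c.png")
s=bot.get_state();R=s["orientation"]
for p in((276.5,153),(276.5,218),(276.5,282)):
    P=atz(w,*p,198,w["T"]);print(P.round(1),px(w,*p,w["T"]).round(1), (R.T@(P-s["tool_pos"])).round(1))
# pin handle ends
a,b=px(w,425,116,w["T"]),px(w,528,101,w["T"]);print(a,b)
E
```

```text
[525.6 -15.7 198. ] [526.7 -16.  191.1] [ 0.8 63.7 43.2]
[563.8 -25.2 198. ] [563.6 -25.2 198.5] [ 0.9 63.7  3.8]
[606.  -35.7 198. ] [605.7 -35.6 198.5] [  1.1  63.7 -39.7]
[526.39901613  71.86178985 191.7449344 ] [531.64818691 128.825203   194.18802006]
```

View pics/w6c.png

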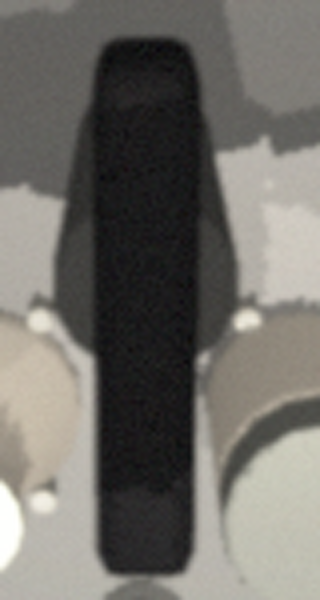

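>>> servo_tool(slide=[[0.05,2.5,0],[0,3.0,0],[0,3.0,0],[0,1.1,0],[0,0,0],[0,0,0],[0,0,0],[0,0,0],[0,0,0],[0,0,0]], turn=[[0,0,0],[0,0,0],[0,0,0],[0,0,0],[0,0,0],[0,0,0],[0,0,0],[0,0,0],[0,0,0],[0,0,0]], fingers=[7,7,7,7,6,0.8,0.8,0.8,0.8,0.8])

```text
time_s: 10.03
tool_pos: [568.6, -26.5, 167.8]
orientation: [[0.242, 0.004, -0.97], [0.97, -0.0, 0.242], [0.001, -1.0, -0.004]]
contact_force: [0.2, 0.5, 6.7]
gripper_width: 28.2
```

>>> servo_tool(slide=[[0,0,0],[0,0,0],[0,0,0],[0,0,0],[0,0,0],[0,0,0]], turn=[[0,0,0],[0,0,0],[0,0,0],[0,0,0],[0,0,0],[0,0,0]], fingers=[0.8,0.8,0.8,0.8,0.8,0.8])

```text
time_s: 10.53
tool_pos: [568.5, -26.5, 167.8]
orientation: [[0.242, 0.004, -0.97], [0.97, -0.0, 0.242], [0.001, -1.0, -0.004]]
contact_force: [-0.5, 0.1, 6.2]
gripper_width: 28.1
```

>>> servo_tool(slide=[[0,0,0],[0,0,0],[0,-0.5,0],[0,-0.4,0],[0,0,0],[0,0,0],[0,0,0],[0,0,0],[0,0,0],[0,0,0]], turn=[[0,0,0],[0,0,0],[0,0,0],[0,0,0],[0,0,0],[0,0,0],[0,0,0],[0,0,0],[0,0,0],[0,0,0]], fingers=[4,4,4,4,4,0.8,0.8,0.8,0.8,0.8])

```text
time_s: 11.37
tool_pos: [567.4, -26.3, 175.0]
orientation: [[0.242, 0.0, -0.97], [0.97, 0.0, 0.242], [0.001, -1.0, -0.0]]
contact_force: [-0.9, 1.4, 2.9]
gripper_width: 15.0
```

>>> servo_tool(slide=[[0,0,0],[0,0,0],[0,0,0]], turn=[[0,0,0],[0,0,0],[0,0,0]], fingers=[0.8,0.8,0.8])

```text
time_s: 11.62
tool_pos: [567.4, -26.3, 175.0]
orientation: [[0.242, 0.0, -0.97], [0.97, 0.0, 0.242], [0.0, -1.0, -0.0]]
contact_force: [-0.0, 2.5, 4.5]
gripper_width: 14.8
```

>>> servo_tool(slide=[[0,0,0],[0,0,0],[0,0,0],[0,0,0],[0,0,0],[0,0,0],[0,0,0],[0,0,0],[0,0,0],[0,0,0]], turn=[[0,0.5,0],[0,1,0],[0,1.5,0],[0,2,0],[0,2,0],[0,2,0],[0,2,0],[0,2,0],[0,2,0],[0,2,0]], fingers=[0.8,0.8,0.8,0.8,0.8,0.8,0.8,0.8,0.8,0.8])

```text
time_s: 12.45
tool_pos: [567.5, -26.0, 175.0]
orientation: [[0.517, 0.0, -0.856], [0.856, 0.001, 0.517], [0.001, -1.0, 0.0]]
contact_force: [-0.8, 3.5, 5.4]
gripper_width: 15.1
```

>>> servo_tool(slide=[[0,0,0],[0,0,0],[0,0,0],[0,0,0],[0,0,0],[0,0,0],[0,0,0],[0,0,0],[0,0,0],[0,0,0]], turn=[[0,2,0],[0,2,0],[0,2,0],[0,2,0],[0,2,0],[0,2,0],[0,2,0],[0,2,0],[0,2,0],[0,2,0]], fingers=[0.8,0.8,0.8,0.8,0.8,0.8,0.8,0.8,0.8,0.8])

```text
time_s: 13.28
tool_pos: [567.8, -25.8, 175.0]
orientation: [[0.779, 0.001, -0.627], [0.627, 0.001, 0.779], [0.002, -1.0, 0.0]]
contact_force: [0.2, 4.5, 4.3]
gripper_width: 15.0
```

>>> servo_tool(slide=[[0,0,0],[0,0,0],[0,0,0],[0,0,0],[0,0,0],[0,0,0],[0,0,0],[0,0,0],[0,0,0],[0,0,0]], turn=[[0,2,0],[0,2,0],[0,2,0],[0,2,0],[0,2,0],[0,2,0],[0,2,0],[0,2,0],[0,2,0],[0,2,0]], fingers=[0.8,0.8,0.8,0.8,0.8,0.8,0.8,0.8,0.8,0.8])

```text
time_s: 14.12
tool_pos: [568.0, -25.6, 175.0]
orientation: [[0.946, 0.001, -0.324], [0.324, 0.002, 0.946], [0.002, -1.0, 0.001]]
contact_force: [0.8, 5.5, 2.7]
gripper_width: 14.8
```

```bash
python3 wr.py w7; python3 - <<'E'
from bench import eyes
from h import *
s=eyes.camera("side"); crop(s["frame"],190,180,360,330,3.9,"pics/side2c.png")
E
```

```text
[568.01387707 -25.62919707 174.98699078] [[0.946, 0.001, -0.324], [0.324, 0.002, 0.946], [0.002, -1.0, 0.001]] [ -3.8  20.   95.6   0.1  64.3 -22.7]
[[ 1.00000e+00  1.00000e-03 -0.00000e+00 -8.97000e-01]
 [-1.00000e-03  2.99000e-01 -9.54000e-01 -1.43984e+02]
 [-1.00000e-03  9.54000e-01  2.99000e-01  7.69170e+01]
 [ 0.00000e+00  0.00000e+00  0.00000e+00  1.00000e+00]] 14.1167
```

View pics/w7.png

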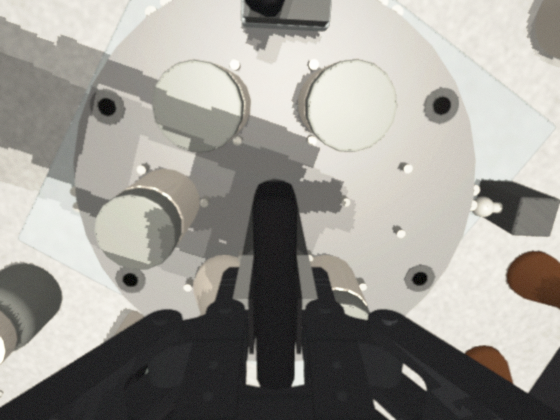

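View pics/side2c.png

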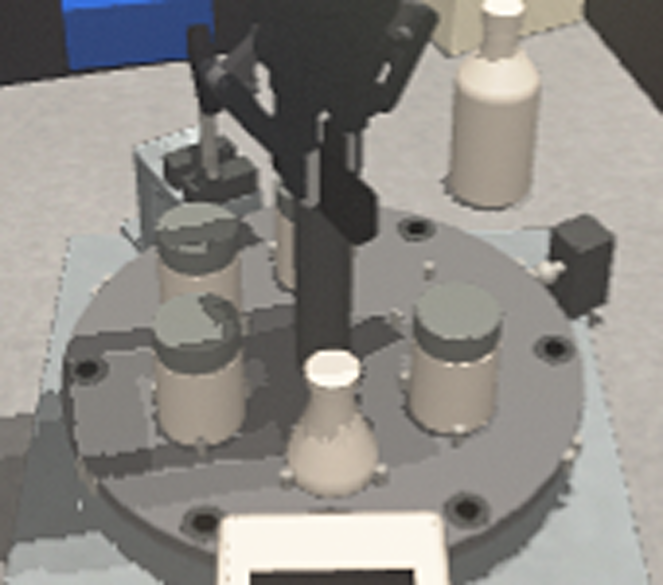

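>>> servo_tool(slide=[[0,0,0],[0,0,0],[0,0,0],[0,0,0],[0,0,0],[0,0,0]], turn=[[0,1.3,0],[0,1,0],[0,0.6,0],[0,0,0],[0,0,0],[0,0,0]], fingers=[0.8,0.8,0.8,0.8,0.8,0.8])

```text
time_s: 14.72
tool_pos: [568.1, -25.6, 175.0]
orientation: [[0.961, 0.002, -0.276], [0.276, 0.002, 0.961], [0.002, -1.0, 0.001]]
contact_force: [1.8, 4.4, 3.0]
gripper_width: 15.0
```

```bash
python3 wr.py w8; python3 - <<'E'
from bench import eyes
from h import *
t=eyes.camera("top"); pickle.dump(t,open("pics/top1.pkl","wb"));crop(t["frame"],230,110,420,300,3.15,"pics/top1c.png")
E
```

```text
[568.0811362  -25.61233054 175.01707236] [[0.961, 0.002, -0.276], [0.276, 0.002, 0.961], [0.002, -1.0, 0.001]] [ -3.8  20.   95.6   0.1  64.3 -19.9]
[[ 1.00000e+00  1.00000e-03 -0.00000e+00 -9.16000e-01]
 [-1.00000e-03  2.99000e-01 -9.54000e-01 -1.43984e+02]
 [-1.00000e-03  9.54000e-01  2.99000e-01  7.68720e+01]
 [ 0.00000e+00  0.00000e+00  0.00000e+00  1.00000e+00]] 14.7167
```

View pics/top1c.png

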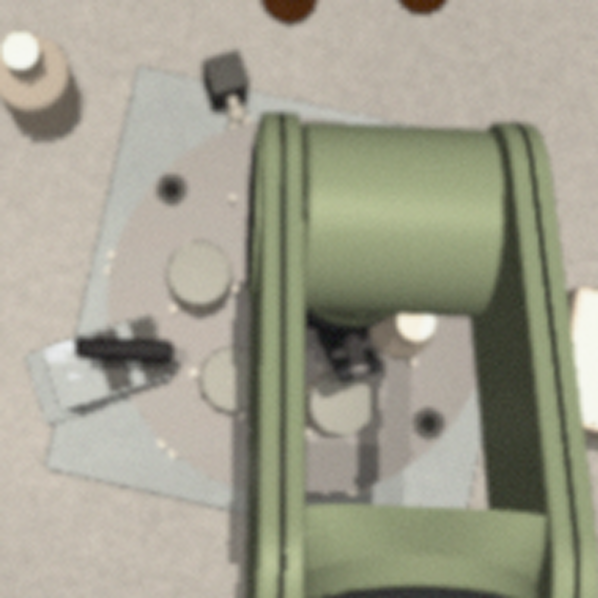

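View pics/w8.png

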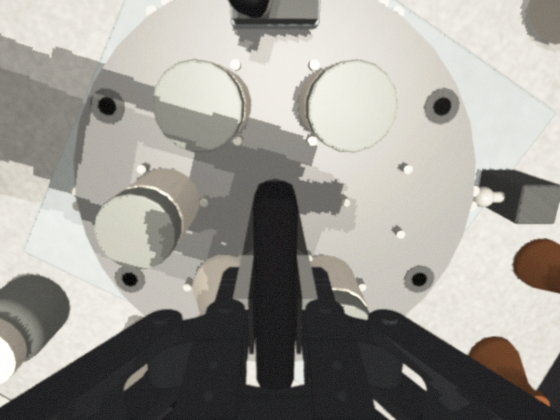

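>>> servo_tool(slide=[[0,0,0],[0,0,0],[0,0,0],[0,0,0],[0,0,0],[0,0,0],[0,-2.5,0],[0,-3.5,0],[0,-3.0,0],[0,-1.0,0]], turn=[[0,0,0],[0,0,0],[0,0,0],[0,0,0],[0,0,0],[0,0,0],[0,0,0],[0,0,0],[0,0,0],[0,0,0]], fingers=[2,3,4,5,6,7,7,7,7,7])

```text
time_s: 15.65
tool_pos: [569.3, -26.8, 279.8]
orientation: [[0.961, 0.008, -0.278], [0.278, -0.001, 0.961], [0.008, -1.0, -0.003]]
contact_force: [0.4, -0.3, 1.0]
gripper_width: 69.8
```

```bash
python3 wr.py w9; python3 - <<'E'
from h import *
w=pickle.load(open("pics/w9.pkl","rb"))
from bench import eyes
t=eyes.camera("top"); pickle.dump(t,open("pics/top2.pkl","wb"));crop(t["frame"],230,110,420,300,3.15,"pics/top2c.png")
E
```

```text
[569.29944514 -26.78782303 279.77258267] [[0.961, 0.008, -0.278], [0.278, -0.001, 0.961], [0.008, -1.0, -0.003]] [ -3.8  16.1  85.8  -0.   77.6 -20. ]
[[ 1.0000e+00  1.0000e-03 -0.0000e+00 -9.0700e-01]
 [-1.0000e-03  2.9900e-01 -9.5400e-01 -1.4399e+02]
 [-1.0000e-03  9.5400e-01  2.9900e-01  7.6867e+01]
 [ 0.0000e+00  0.0000e+00  0.0000e+00  1.0000e+00]] 15.65
```

View pics/w9.png

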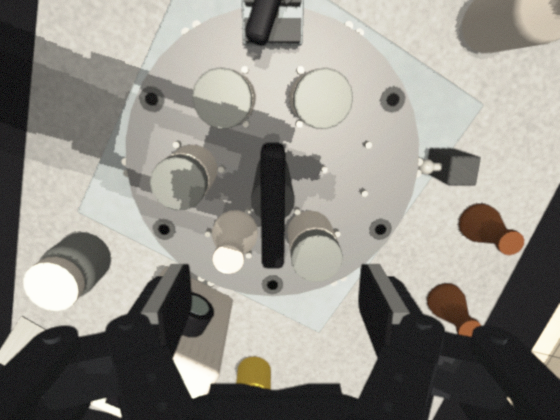

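View pics/top2c.png

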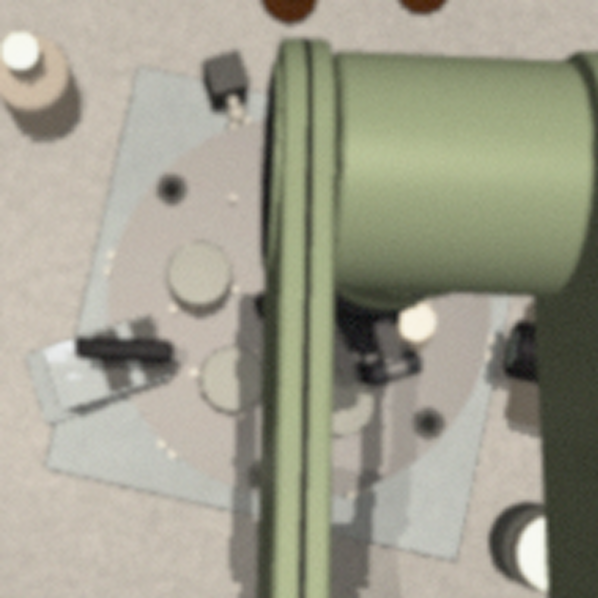

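```bash
python3 - <<'E'
from h import *
def run(n,hs,T=True):
    w=pickle.load(open(f"pics/{n}.pkl","rb")); g=cv2.cvtColor(w["frame"],cv2.COLOR_RGB2GRAY).astype(float)
    P=[]
    for u,v in hs:
        r=7;pt=g[v-r:v+r+1,u-r:u+r+1];m=np.clip(pt.min()+35-pt,0,None)
        yy,xx=np.mgrid[-r:r+1,-r:r+1];a=u+(m*xx).sum()/m.sum();b=v+(m*yy).sum()/m.sum()
        P.append(atz(w,a,b,55,w["T"] if T else None)[:2])
    P=np.array(P)
    if len(P)>2:
        A=np.c_[2*P,np.ones(len(P))];x=np.linalg.lstsq(A,(P**2).sum(1),rcond=None)[0];ax=x[:2]
        print(n,ax.round(1),np.sqrt(x[2]+ax@ax).round(1),(np.degrees(np.arctan2(*(P-ax).T[::-1]))%60).round(2))
    return P
run("w6",[(150,101),(163,236),(389,237),(276,294)])
run("w9",[(152,98),(393,98),(164,229),(381,229),(272,284)])
f=lambda x,y:(int(230+x/3.15),int(110+y/3.15))
for n in("top0","top1","top2"): print(n,run(n,[f(172,189),f(428,424)],False).round(2).tolist())
E
```

```text
w6 [567.9 -26.4] 135.9 [45.94 45.99 45.82 45.91]
w9 [567.6 -26.5] 135.8 [45.89 45.84 45.98 45.81 45.92]
top0 [[663.23, 72.02], [475.64, -122.11]]
top1 [[663.28, 72.12], [475.78, -122.27]]
top2 [[663.25, 72.19], [475.71, -122.05]]
```

>>> servo_tool(slide=[[0,0,2.5],[0,0,3.5],[0,0,4.0],[0,0,3.6],[0,0,0],[0,0,0],[0,0,0],[0,2.5,0],[0,0,0],[0,0,0]], turn=[[0,0,0],[0,0,0],[0,0,0],[0,0,0],[0,6.8,0],[0,6.8,0],[0,6.8,0],[0,0,0],[0,0,0],[0,0,0]], fingers=[7,7,7,7,7,7,7,7,7,7])

```text
time_s: 16.58
tool_pos: [528.0, 103.8, 247.2]
orientation: [[0.997, -0.006, 0.074], [-0.074, -0.001, 0.997], [-0.006, -1.0, -0.002]]
contact_force: [-0.2, 0.4, -0.1]
gripper_width: 70.0
```

```bash
python3 wr.py w10
```

```text
[527.99139049 103.81145945 247.18690846] [[0.997, -0.006, 0.074], [-0.074, -0.001, 0.997], [-0.006, -1.0, -0.002]] [ 9.9 14.6 92.6 -0.  73.1 14.2]
[[ 1.00000e+00  1.00000e-03 -0.00000e+00 -9.93000e-01]
 [-1.00000e-03  2.99000e-01 -9.54000e-01 -1.43976e+02]
 [-1.00000e-03  9.54000e-01  2.99000e-01  7.65270e+01]
 [ 0.00000e+00  0.00000e+00  0.00000e+00  1.00000e+00]] 16.5833
```

View pics/w10.png

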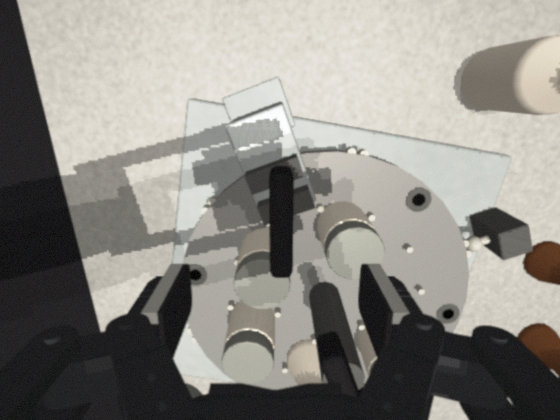

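>>> servo_tool(slide=[[0.33,2.0,0],[0,3.0,0],[0,2.6,0],[0,0.8,0],[0,0,0],[0,0,0]], turn=[[0,0,0],[0,0,0],[0,0,0],[0,0,0],[0,0,0],[0,0,0]], fingers=[7,7,7,7,6,5])

```text
time_s: 17.13
tool_pos: [533.7, 103.9, 166.8]
orientation: [[0.997, 0.001, 0.075], [-0.075, 0.0, 0.997], [0.001, -1.0, 0.0]]
contact_force: [-0.3, 0.2, -0.6]
gripper_width: 50.8
```

```bash
python3 wr.py w11
```

```text
[533.69820704 103.90968146 166.75994774] [[0.997, 0.001, 0.075], [-0.075, 0.0, 0.997], [0.001, -1.0, 0.0]] [ 9.8 18.3 99.5 -0.  62.1 14.1]
[[ 1.00000e+00  1.00000e-03 -0.00000e+00 -9.83000e-01]
 [-1.00000e-03  2.99000e-01 -9.54000e-01 -1.43983e+02]
 [-1.00000e-03  9.54000e-01  2.99000e-01  7.65300e+01]
 [ 0.00000e+00  0.00000e+00  0.00000e+00  1.00000e+00]] 17.1333
```

View pics/w11.png

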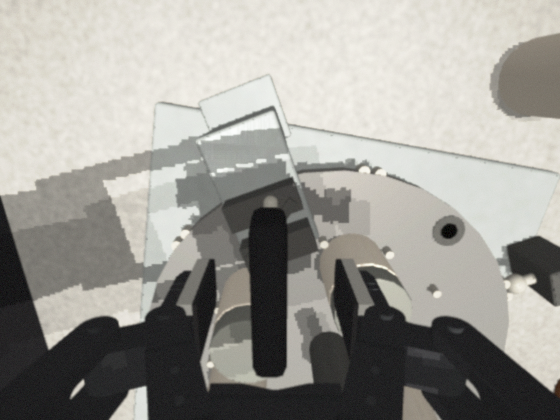

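>>> servo_tool(slide=[[-0.22,0.45,0],[0,0,0],[0,0,0],[0,0,0],[0,0,0],[0,0,0],[0,0,0],[0,0,0],[0,0,0]], turn=[[0,0,0],[0,0,0],[0,0,0],[0,0,0],[0,0,0],[0,0,0],[0,0,0],[0,0,0],[0,0,0]], fingers=[5,5,1,1,1,1,1,1,1])

```text
time_s: 17.93
tool_pos: [531.3, 104.0, 161.8]
orientation: [[0.997, 0.002, 0.075], [-0.075, 0.0, 0.997], [0.002, -1.0, 0.0]]
contact_force: [1.1, -0.5, 3.5]
gripper_width: 13.3
```

>>> servo_tool(slide=[[0,-0.4,0],[0,-0.4,0],[0,-0.2,0],[0,0,0],[0,0,0]], turn=[[0,0,0],[0,0,0],[0,0,0],[0,0,0],[0,0,0]], fingers=[1,1,1,1,1])

```text
time_s: 18.35
tool_pos: [531.2, 104.0, 170.6]
orientation: [[0.997, 0.0, 0.075], [-0.075, -0.0, 0.997], [0.0, -1.0, -0.0]]
contact_force: [6.0, 0.7, -8.4]
gripper_width: 12.7
```

>>> servo_tool(slide=[[0,0,0],[0,0,0],[0,0,0],[0,0,0],[0,0,0],[0,0,0],[0,0,0],[0,0,0],[0,0,0],[0,0,0]], turn=[[0,4,0],[0,6,0],[0,6,0],[0,6,0],[0,6,0],[0,6,0],[0,6,0],[0,6,0],[0,6,0],[0,6,0]], fingers=[1,1,1,1,1,1,1,1,1,1])

```text
time_s: 19.18
tool_pos: [531.7, 103.7, 170.6]
orientation: [[0.461, 0.002, 0.888], [-0.888, -0.001, 0.461], [0.002, -1.0, 0.001]]
contact_force: [7.3, -1.7, -7.6]
gripper_width: 13.4
```

>>> servo_tool(slide=[[0,0,0],[0,0,0],[0,0,0],[0,0,0],[0,0,0]], turn=[[0,6,0],[0,4,0],[0,2,0],[0,0,0],[0,0,0]], fingers=[1,1,1,1,1])

```text
time_s: 19.6
tool_pos: [531.8, 103.5, 170.7]
orientation: [[0.271, 0.002, 0.963], [-0.963, -0.001, 0.271], [0.001, -1.0, 0.001]]
contact_force: [8.1, -1.0, -8.5]
gripper_width: 13.6
```

>>> servo_tool(slide=[[0,0.5,0],[0,0.5,0],[0,0.5,0],[0,0.4,0],[0,0.3,0],[0,0,0],[0,0,0]], turn=[[0,0,0],[0,0,0],[0,0,0],[0,0,0],[0,0,0],[0,0,0],[0,0,0]], fingers=[1,1,1,1,1,1,1])

```text
time_s: 20.18
tool_pos: [531.8, 103.5, 149.0]
orientation: [[0.271, 0.002, 0.963], [-0.963, -0.001, 0.271], [0.001, -1.0, 0.002]]
contact_force: [6.4, -1.5, -5.1]
gripper_width: 13.2
```

>>> servo_tool(slide=[[0,0.2,0],[0,0,0],[0,0.2,0],[0,0,0]], turn=[[0,0,0],[0,0,0],[0,0,0],[0,0,0]], fingers=[1,1,1,1])

```text
time_s: 20.52
tool_pos: [531.9, 103.5, 147.0]
orientation: [[0.271, 0.003, 0.963], [-0.963, -0.001, 0.271], [0.002, -1.0, 0.003]]
contact_force: [2.9, -2.3, 4.9]
gripper_width: 13.2
```

Pin bottomed (force turned positive at z ≈ 147, the home height). Release and check.

>>> servo_tool(slide=[[0,0,0],[0,0,0],[0,0,0],[0,0,0],[0,0,0],[0,0,0],[0,-2.5,0],[0,-3.0,0],[0,-3.5,0],[0,-3.0,0]], turn=[[0,0,0],[0,0,0],[0,0,0],[0,0,0],[0,0,0],[0,0,0],[0,0,0],[0,0,0],[0,0,0],[0,0,0]], fingers=[2,3,4,5,6,6,6,6,6,6])

```text
time_s: 21.35
tool_pos: [530.6, 104.0, 267.1]
orientation: [[0.271, 0.0, 0.963], [-0.963, 0.0, 0.271], [0.0, -1.0, 0.0]]
contact_force: [0.6, -0.2, -0.1]
gripper_width: 60.2
```

>>> servo_tool(slide=[[0,-1,-2.0],[0,-1,-3.0],[0,-1,-3.0],[0,0,-2],[0,0,0],[0,0,0]], turn=[[0,0,0],[0,0,0],[0,0,0],[0,0,0],[0,0,0],[0,0,0]], fingers=[6,6,6,6,6,6])

```text
time_s: 21.85
tool_pos: [434.0, 76.8, 295.8]
orientation: [[0.271, 0.001, 0.963], [-0.963, 0.0, 0.271], [0.0, -1.0, 0.001]]
contact_force: [0.8, -0.0, -0.6]
gripper_width: 60.1
```

```bash
python3 wr.py w12; python3 - <<'E'
from bench import eyes
from h import *
s=eyes.camera("side");pickle.dump(s,open("pics/side3.pkl","wb")); crop(s["frame"],190,180,360,330,3.9,"pics/side3c.png")
t=eyes.camera("top"); pickle.dump(t,open("pics/top3.pkl","wb"));crop(t["frame"],230,110,420,300,3.15,"pics/top3c.png")
E
```

```text
[433.96004273  76.84568034 295.79219175] [[0.271, 0.001, 0.963], [-0.963, 0.0, 0.271], [0.0, -1.0, 0.001]] [ 8.5  3.8 99.  -0.  77.1 82.8]
[[ 1.00000e+00  1.00000e-03  1.00000e-03 -3.50000e-01]
 [ 0.00000e+00  2.99000e-01 -9.54000e-01 -1.43984e+02]
 [-1.00000e-03  9.54000e-01  2.99000e-01  7.55960e+01]
 [ 0.00000e+00  0.00000e+00  0.00000e+00  1.00000e+00]] 21.85
```

View pics/w12.png

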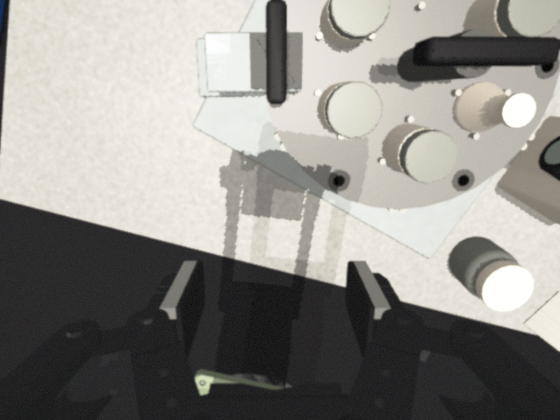

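View pics/side3c.png

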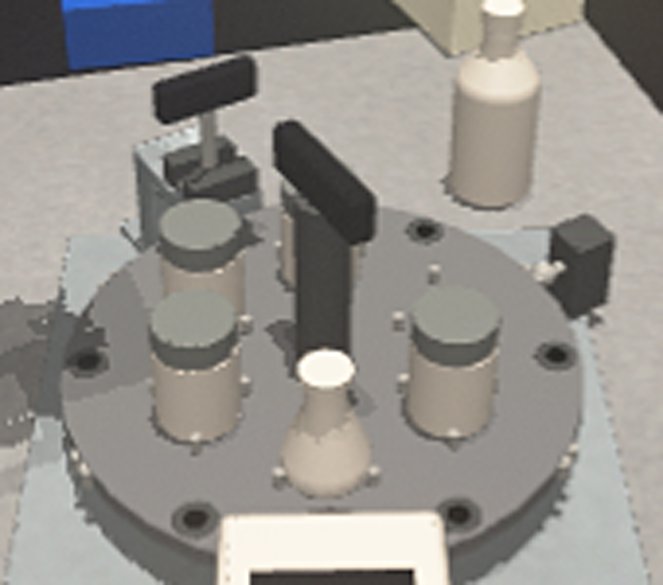

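View pics/top3c.png

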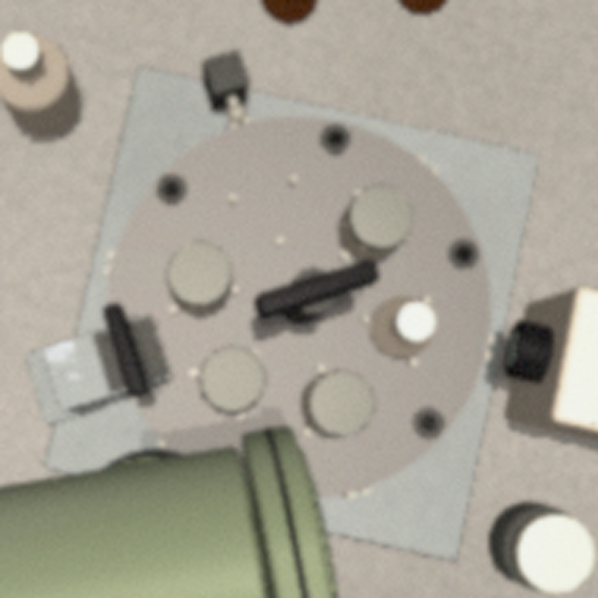

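```bash
python3 - <<'E'
from h import *
a,b=[pickle.load(open(f"pics/{n}.pkl","rb"))["frame"][190:215,220:262].astype(int) for n in("side0","side3")]
print(abs(a-b).mean())
from bench import bot
print(bot.hand_in())
E
```

```text
1.9923809523809524
the job is handed in; nothing more can be done
None
```

I did the job in the order asked and handed it in at about 22 s, but the hand-in gave no verdict.

**What I did**
- I lifted the spring pin about 23 mm, turned its handle 70° and set it in the rest notch. After I let go, it stayed up by itself.
- I turned the carousel 60° clockwise by its bar, which brought the flask in front of the reader.
- I then lifted the pin again, turned it back and lowered it home. The arm is withdrawn and touching nothing.

**Last checks**
- **Carousel angle:** with the pin still up, the disc's holes matched their starting angles to within about 0.1°.
- **Pin:** the pushing force reversed at the home height. In the side view, the handle is back where it was at the start (mean difference 2 grey levels).
- **Containers:** the final pictures show the flask in front of the lens and all containers upright between their posts. The bystanders in view have not moved.

**What went wrong:** my first grip on the bar was too low and closed on the column under it (28 mm opening instead of 16 mm, about 6 N). I opened, raised the gripper about 9 mm and gripped again before turning. None of the final checks failed or disagreed.

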